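# Run a fingertip along the sprung pads of a fixture

### The arm

A 6-joint arm with a two-finger parallel gripper is mounted at the origin on the work surface. World frame = base frame: x ahead of the robot, y to its left, z up, the work surface at z = 0. Lengths are in m, angles in rad, forces in N, time in s.
With the tool pointing down it reaches from about 0.3 to 0.875 m from the base axis. Payload 4.2 kg.
Tool frame: the origin (TCP) lies at the very end of the fingers, on their centre line; the grasp point (between the pads) lies behind it (bot.hold_point_z is the z of the grasp point in the tool frame, in m); z points along the fingers, y is the line along which they close (so a half turn about z gives the same grasp; the last joint's range is limited). The gripper opens to 85 mm and grips with 20 to 120 N. Pads are 22 mm wide; open, the fingers measure 114 mm over their backs; the gripper's body (76 mm by 85 mm) begins 54 mm behind the grasp point. The pads swing forward as they close: fully open they stand 13 mm farther back than shut.
Start: joints at [-1.144, 0.32, 1.565, -0, 1.257, -0.02], TCP at [0.248, -0.519, 0.231] pointing down, gripper open.
Joint ranges: [-3.11, 3.11], [-0.84, 2.01], [0.21, 2.61], [-1.34, 4.49], [0.05, 2.63], [-2.56, 2.56]. Speed limits (rad/s): [2.57, 2.57, 3.14, 3.14, 3.14, 3.14].

### API

Orientations are given as [roll, pitch, yaw] about the fixed x, y, z axes, in that order (R = Rz(yaw) Ry(pitch) Rx(roll)).
In Python, from station import bot, eoat, telemetry, viewer gives the robot as it stands. Calls block until the motion is done:
- bot.movep(position, orientation): joint-space move of the TCP to a pose.
- bot.move_straight(position, ori=None, velocity=0.15): straight line of the TCP; ori=None keeps the orientation; velocity is the mean speed in m/s.
- bot.move_joints(angles): joint-space move.
- eoat.command_gripper(opening, grasp_force=None): finger opening in m; grasp_force is the grip in N (None keeps the last); returns when the fingers have stopped.
- bot.pause(seconds).
- bot.ik(position, orientation): joint angles nearest the present ones, or None.
- telemetry.state(): the state.
- viewer.camera(name): name is "scene" or "top" or "wrist"; returns a dict with "pixels" (400x640x3 uint8, red, green, blue), "z_map" (400x640 float32, m along the optical axis (not along the pixel's ray), 0 where there is no reading), "fx", "fy", "cx", "cy" (pixels), "R" (3x3) and "t" (3): a world point X has camera coordinates R X + t. Camera axes: x right, y down, z forward; pixel columns grow to the right and rows downward; lengths in m; the calibration is good to about 2 mm. A picture is of the moment at which its call begins.
A pose or a line that the arm cannot do raises bot.MotionError and nothing moves.
- bot.job_done(): hands the job in; it is judged then, once.
The state is a dict: "time": time; "q": joint angles; "joint_vel": joint speeds; "joint_torque": joint torques, N m; "position": TCP position; "orientation": TCP orientation; "contact_force": force on the tool from outside, world axes, zero at the start; "torque": the same for the moment, N m; "width": finger opening in m; "grasp_force": force on a finger pad.
Only numpy, scipy, OpenCV 4.12 (cv2) and the standard library are available. Lean on these libraries where they do the work, as an engineer would, in place of code of your own. Each camera call takes 0.05 s, during which the arm holds its last target. There are 200 camera calls.

### The job

Check that the five sprung pads on the round fixture move freely: with the closed fingertips, trace along their arc from the pad nearest the upright locating pin to the pad at the other end, pressing each in turn, one at a time, about halfway down, and letting it spring back up. Press lightly, so that no pad is pushed to its bottom stop, and neither lift nor shift the fixture. Leave the loose gear on it and the things around it where they are.

Things in the scene. Friction and masses are not known exactly. Their poses are not given: they have to be found in the camera images.
- fixture: loose round aluminium plate, 280 mm across, 22 mm thick, 3.2 kg, turned any way, carrying five sprung pads and a pin. Origin: centre of its underside, z up. Pads 1 to 5 stand on an arc of radius 100 mm round the centre, at -80, -40, 0, 40 and 80 degrees from its x axis (counter-clockwise from above), 68 mm from one to the next; the other half is bare.
- pad1_top (a point): top centre of the first pad counting from the locating pin. Each pad is a dark steel mushroom: a domed cap 40 mm across, rim 7 mm below its top, on an 18 mm stem; its top is 22 mm above the plate (44 mm above the bench) when up; this point sinks with it. Pad 1 is 60 mm from the pin.
- pad2_top (a point): top centre of the second pad counting from the locating pin. Same shape as the first.
- pad3_top (a point): top centre of the third pad counting from the locating pin. Same shape as the first.
- pad4_top (a point): top centre of the fourth pad counting from the locating pin. Same shape as the first.
- pad5_top (a point): top centre of the fifth pad counting from the locating pin. Same shape as the first.
- pad1 (a joint): how far the first pad is pressed straight down: 0 = fully up, 0.010 m = bottomed. A spring brings it back up; it takes about 0.5 N to start, 3 N at 5 mm and 5.5 N at the bottom. All pads start up and are alike.
- pad2 (a joint): how far the second pad is pressed straight down: 0 = fully up, 0.010 m = bottomed. Sprung like the first.
- pad3 (a joint): how far the third pad is pressed straight down: 0 = fully up, 0.010 m = bottomed. Sprung like the first.
- pad4 (a joint): how far the fourth pad is pressed straight down: 0 = fully up, 0.010 m = bottomed. Sprung like the first.
- pad5 (a joint): how far the fifth pad is pressed straight down: 0 = fully up, 0.010 m = bottomed. Sprung like the first.
- pin_top (a point): top of the locating pin: the only upright pin on the plate, dark steel, 16 mm diameter, 35 mm tall above the plate (57 mm above the bench), on the same 100 mm circle as the pads, at -115 degrees, just before the first pad. It is fixed to the plate.
- gear: bystander: loose steel gear, about 71 mm across the teeth, 21 mm tall, lying on the plate near its centre; origin at the centre of its underside (22 mm above the bench)
- mug: bystander: white mug, 80 mm diameter, 85 mm tall, on the bench beside the fixture; origin at the centre of its underside
- wrench: bystander: steel wrench 170 mm long lying on the bench beside the fixture; origin under its middle
- screwdriver: bystander: red-handled screwdriver 190 mm long lying on the bench beyond the fixture; origin under its middle

How it is judged:
On the way, in this order (a step that is already met when the one before it is completed fails the run):
1. the first pad from the pin is pressed down more than 2 mm while the other four are up (within 1.5 mm) (value of joint pad1 above 0.002 m and value of joint each of pad2, pad3, pad4, pad5 below 0.0015 m), for 0.05 s.
2. the second pad from the pin is pressed down more than 2 mm while the other four are up (within 1.5 mm) (value of joint pad2 above 0.002 m and value of joint each of pad1, pad3, pad4, pad5 below 0.0015 m), for 0.05 s.
3. the third pad from the pin is pressed down more than 2 mm while the other four are up (within 1.5 mm) (value of joint pad3 above 0.002 m and value of joint each of pad1, pad2, pad4, pad5 below 0.0015 m), for 0.05 s.
4. the fourth pad from the pin is pressed down more than 2 mm while the other four are up (within 1.5 mm) (value of joint pad4 above 0.002 m and value of joint each of pad1, pad2, pad3, pad5 below 0.0015 m), for 0.05 s.
5. the fifth pad from the pin is pressed down more than 2 mm while the other four are up (within 1.5 mm) (value of joint pad5 above 0.002 m and value of joint each of pad1, pad2, pad3, pad4 below 0.0015 m), for 0.05 s.
At the end, for the whole second after the job is handed in: all five pads are up again (within 1 mm), the fixture stands flat within 20 mm of where it was, and the gear, mug, wrench and screwdriver are within 15 mm of where they were (value of joint each of pad1, pad2, pad3, pad4, pad5 below 0.001 m and distance of fixture from where it was at the start of the episode below 0.02 m and angle between fixture's own z axis and vertical below 0.05 rad and distance of each of gear, mug, wrench, screwdriver from where it was at the start of the episode below 0.015 m and linear speed of fixture below 0.01 m/s); the robot touches nothing.
It fails at once if a pad is pushed to its bottom stop (more than 9.5 of its 10 mm) (value of joint any of pad1, pad2, pad3, pad4, pad5 above 0.0095 m).
It fails at once if the fixture is lifted by more than 8 mm, tipped by more than 3 degrees or shifted by more than 20 mm (height (world z) of fixture above 0.008 m or not (distance of fixture from where it was at the start of the episode below 0.02 m and angle between fixture's own z axis and vertical below 0.05 rad)).
It fails at once if the gear, mug, wrench or screwdriver is moved more than 15 mm (distance of any of gear, mug, wrench, screwdriver from where it was at the start of the episode above 0.015 m).
It also fails if it takes over 48 s, if anything falls off the work surface, if the arm or the gripper's body presses on something with over 40 N, if the wrist force passes 120 N, or if a joint passes its speed limit or range.

## Working session

There is one attempt and no reset: what is moved stays moved. The work goes in short steps, each a Python script; the robot and the scene stay as the last script left them, time stands still between calls to the robot, and variables do not carry over. Pictures are saved under pics/ and viewed, at most 10 in all, crops included, and the job is handed in when it is done.

```bash
mkdir -p pics; python3 - <<'E'
from station import bot,eoat,telemetry,viewer
import cv2,numpy as np,pickle
d={n:viewer.camera(n) for n in("top","scene")}
pickle.dump(d,open("v.pkl","wb"))
for n in d: cv2.imwrite(f"pics/{n}0.png",d[n]["pixels"][:,:,::-1]); print(n,d[n]["R"].round(3).tolist(),d[n]["t"],d[n]["fx"])
print(bot.hold_point_z)
E
```

```text
top [[0.015, -1.0, 0.003], [-0.999, -0.015, -0.037], [0.037, -0.002, -0.999]] [-0.02793686  0.61297445  1.44124416] 451.7978604825271
scene [[0.627, 0.779, 0.01], [0.466, -0.365, -0.806], [-0.624, 0.51, -0.591]] [-0.3952606  -0.25290664  1.53515951] 370.49542593266904
-0.0187
```

View pics/top0.png

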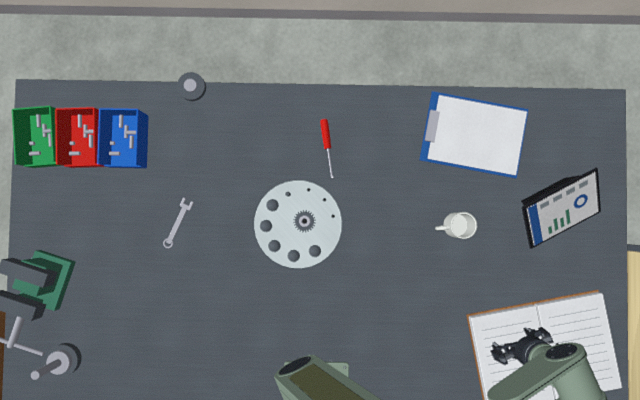

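View pics/scene0.png

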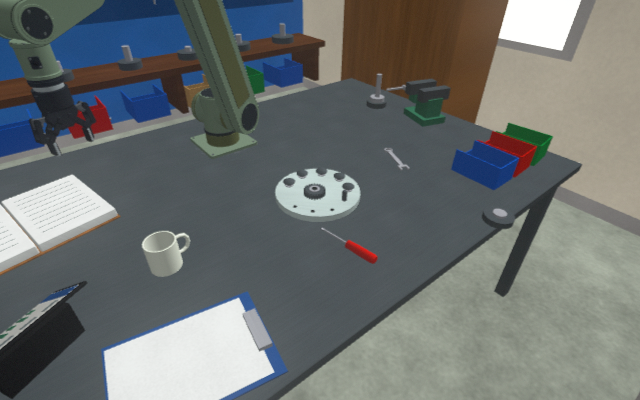

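The top view shows the plate centred near (298,224). Its pads are at about (273,205), (265,225), (274,245), (293,255) and (315,251). The pin is near (288,194), with small holes at (308,189), (324,199) and (333,216). The scene view shows the upright pin at (345,195), next to the end pad at (348,187), so pad 1 is (273,205) in the top view.

```bash
cat > h.py <<'E'
import numpy as np,cv2
def ray(c,u,v,z):
    d=c["R"].T@np.array([(u-c["cx"])/c["fx"],(v-c["cy"])/c["fy"],1]); o=-c["R"].T@c["t"]
    return o+d*(z-o[2])/d[2]
def proj(c,X):
    p=c["R"]@np.asarray(X)+c["t"]; return np.array([c["fx"]*p[0]/p[2]+c["cx"],c["fy"]*p[1]/p[2]+c["cy"]])
def rot_fit(P,ang):
    """fixture centre, yaw from pad points P (n,2) at angles ang (rad), radius 0.1"""
    L=.1*np.c_[np.cos(ang),np.sin(ang)]; a=L-L.mean(0); b=P-P.mean(0)
    th=np.arctan2((a[:,0]*b[:,1]-a[:,1]*b[:,0]).sum(),(a*b).sum())
    R=np.array([[np.cos(th),-np.sin(th)],[np.sin(th),np.cos(th)]])
    c=P.mean(0)-R@L.mean(0); return c,th,np.linalg.norm(P-(c+L@R.T),axis=1)
PA=np.deg2rad([-80,-40,0,40,80])
E
python3 - <<'E'
import pickle; from h import *
c=pickle.load(open("v.pkl","rb"))["top"]
g=cv2.cvtColor(c["pixels"],cv2.COLOR_RGB2GRAY)
m=(g>150).astype(np.uint8); m[:170]=0;m[280:]=0;m[:,:245]=0;m[:,350:]=0
k=max(cv2.findContours(m,0,2)[0],key=cv2.contourArea); (u,v),r=cv2.minEnclosingCircle(k)
C=ray(c,u,v,.022); e=ray(c,u+r,v,.022); print("plate",C,np.linalg.norm(e-C))
f=np.zeros_like(m); cv2.drawContours(f,[k],-1,1,-1)
n,_,st,ce=cv2.connectedComponentsWithStats(((g<140)&(f>0)).astype(np.uint8))
for i in range(1,n):
    if st[i,4]>3: X=ray(c,*ce[i],.037); print(st[i,4],ce[i].round(1),X.round(4),np.linalg.norm(X[:2]-C[:2]).round(4))
P=np.array([ray(c,*ce[np.linalg.norm(ce-q,axis=1).argmin()],.037)[:2] for q in [(273,205),(265,225),(274,245),(293,255),(315,251)]])
print(rot_fit(P,PA))
E
```

```text
plate [0.53946108 0.06684117 0.022     ] 0.1399575113241173
8 [308.1 189.1] [0.6499 0.0343 0.037 ] 0.1152
18 [287.8 193.5] [0.6351 0.0984 0.037 ] 0.1007
113 [272.3 204.7] [0.599  0.1466 0.037 ] 0.0995
8 [324.1 199.1] [ 0.6191 -0.0167  0.037 ] 0.1154
209 [304.3 220.7] [0.5502 0.0449 0.037 ] 0.0244
9 [332.7 215.9] [ 0.5666 -0.0445  0.037 ] 0.1146
26 [303.8 220.6] [0.5503 0.0462 0.037 ] 0.0233
115 [265.6 225.5] [0.533  0.1664 0.037 ] 0.0998
111 [274.1 245.4] [0.4709 0.1384 0.037 ] 0.0991
113 [314.5 250.5] [0.4568 0.0109 0.037 ] 0.0998
112 [293.4 255.4] [0.4407 0.0773 0.037 ] 0.0993
(array([0.53990513, 0.06630826]), np.float64(2.3341593347411402), array([0.00039244, 0.00048251, 0.00019691, 0.00019349, 0.00016656]))
```

```bash
cat >> h.py <<'E'
C=np.array([.5399,.0663]); TH=2.33416
PADS=[C+.1*np.array([np.cos(a+TH),np.sin(a+TH)]) for a in PA]
def press(bot,tel,p,ori,ztop=.044,safe=.066):
    """down until ~2.8 N or 5 mm; returns log"""
    bot.move_straight([*p,safe],ori,.12); bot.move_straight([*p,ztop+.003],ori,.06)
    bot.pause(.15); f0=tel.state()["contact_force"][2]; log=[round(f0,2)]
    for dz in (.0,.002,.0035,.005):
        bot.move_straight([*p,ztop-dz],ori,.02); bot.pause(.1)
        s=tel.state(); f=s["contact_force"][2]-f0; log.append((round(s["position"][2],4),round(f,2)))
        if f>2.8: break
    bot.pause(.1); bot.move_straight([*p,safe],ori,.08); return log
E
python3 - <<'E'
from station import bot,eoat,telemetry as t
from h import *
s=t.state(); print(s["orientation"],s["time"]); eoat.command_gripper(0.0)
yaw=s["orientation"][2]; o=[np.pi,0,yaw]
bot.movep([*PADS[0],.13],o); s=t.state(); print(s["position"],s["time"],s["width"])
print(press(bot,t,PADS[0],o)); print(t.state()["time"],t.state()["contact_force"])
E
```

```text
[-3.14001200e+00 -5.33032415e-05  4.46841574e-01] 0.1
[0.59930138 0.14604728 0.13017527] 3.55 -4.973177991331515e-05
[np.float64(-0.51), (np.float64(0.044), np.float64(0.11)), (np.float64(0.0421), np.float64(2.29)), (np.float64(0.0406), np.float64(2.55)), (np.float64(0.0391), np.float64(3.21))]
6.8917 [-0.69610516  0.39616766 -0.49828933]
```

Pad 1 read 3.2 N at 4.9 mm, which matches the spring. I'll do the rest the same way, then check with a picture.

```bash
python3 - <<'E'
from station import bot,eoat,telemetry as t,viewer
from h import *
o=[np.pi,0,t.state()["orientation"][2]]
for p in PADS[1:]:
    print([tuple(map(float,x)) if isinstance(x,tuple) else float(x) for x in press(bot,t,p,o)])
p=PADS[4]; bot.move_straight([*p,.15],o); bot.movep([.3,-.4,.25],o); bot.pause(.3)
print(t.state()["time"])
c=viewer.camera("top"); im=c["pixels"][:,:,::-1]
cv2.imwrite("pics/end.png",cv2.resize(im[100:300,150:500],None,fx=2,fy=2))
import pickle
a=pickle.load(open("v.pkl","rb"))["top"]["pixels"].astype(int)
print("changed px in area",(abs(a-c["pixels"]).max(2)[100:275,150:480]>40).sum())
E
```

```text
[0.31, (0.044, -0.19), (0.0421, 0.35), (0.0406, 1.49), (0.0391, 3.41)]
[-0.02, (0.0441, 0.75), (0.0421, 1.74), (0.0406, 1.94), (0.0391, 2.27)]
[1.14, (0.0441, -1.32), (0.0421, 0.63), (0.0406, 1.07), (0.0391, 1.35)]
[0.39, (0.044, -0.25), (0.0421, 1.38), (0.0406, 2.3), (0.0391, 1.11)]
23.05
changed px in area 0
```

View pics/end.png

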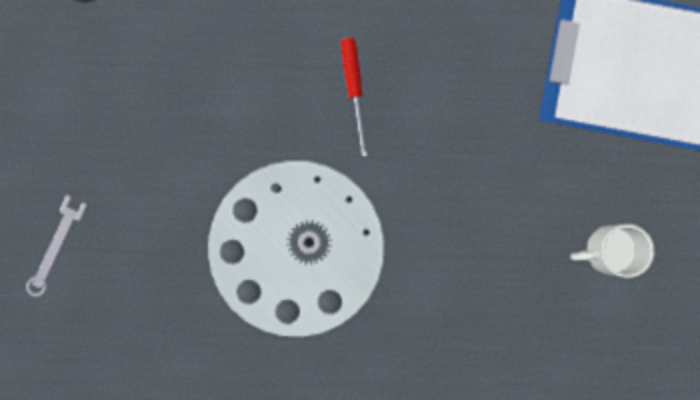

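The end picture shows the plate, gear (309,242 in the crop) and bystanders unmoved; no pixels in the area changed against the start. The tool reached 4.9 mm below the pad tops on every pad. The force readings (about 1 N of noise) agree with the springs.

```bash
python3 -c "
from station import bot
print(bot.job_done())"
```

```text
the job is handed in; nothing more can be done
None
```

I pressed all five pads in order from the pin, each about 5 mm down by tool height. The final top picture matched the start, with the fixture, gear and bystanders unmoved, and I handed the job in at about 23 s; no verdict came back.

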